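# Nip the sample cell square in the coolant clarity checker

### The arm

A 6-joint arm with a two-finger parallel gripper is mounted at the origin on the work surface. World frame = base frame: x ahead of the robot, y to its left, z up, the work surface at z = 0. Lengths are in mm, angles in rad, forces in N, time in s.
With the tool pointing down it reaches from about 350 to 975 mm from the base axis. Payload 4.9 kg.
Tool frame: the origin (TCP) lies midway between the tips of the shut fingers; the grasp point (between the pads) lies 19 mm behind it (r.grip_depth is the distance from the TCP to the grasp point, in mm); z points along the fingers, y is the line along which they close (so a half turn about z gives the same grasp; the last joint's range is limited). The gripper opens to 85 mm and grips with 20 to 120 N. Pads are 22 mm wide; open, the fingers measure 114 mm over their backs; the gripper's body (76 mm by 85 mm) begins 54 mm behind the grasp point. The pads swing forward as they close: fully open they stand 13 mm farther back than shut.
Start: joints at [-1.404, 0.053, 1.613, -0, 1.476, -0.119], TCP at [176.198, -599.63, 231.304] pointing down, gripper open.
Joint ranges: [-3.01, 3.01], [-1.01, 2.22], [0.06, 2.58], [-1.02, 4.17], [0.09, 2.62], [-3.14, 3.14]. Speed limits (rad/s): [2.57, 2.57, 3.14, 3.14, 3.14, 3.14].

### API

Orientations are given as a rotation vector (axis times angle).
In Python, from station import r gives the robot as it stands. The module is installed in compiled form; this text tells all that it offers.
- The arm moves only by the shell command python3 -m handwheel 'ROWS' [OPENING] [FORCE]. ROWS is JSON, a list of rows, each a list of 6 numbers: the shift along the tool's x, y, z in units of 30 mm (1.0 is 30 mm), then the turn, a rotation vector about the tool's x, y, z in units of 10 degrees (1.0 is 10 degrees). A call has 1 to 5 rows; each row shifts and turns the commanded pose from where the row before left it, along the tool's axes as they then stand; what a row does not reach is not made up. A row lasts 1/8 s, in which the tool goes at most 62.5 mm and 10.7 degrees, less where a joint would pass 70% of its speed; a pose out of reach is approached as far as the arm can. A call is refused whole if a number of a shift passes 1 or a number of a turn 1, either way. A call with a gripper value outside its range is refused whole. OPENING is the opening, from 0 (shut) to 1 (fully open), set as the call begins (- or left out, the last holds). The fingers move at their own pace and stop on an object; FORCE is the grip in N (left out, the last holds). Time passes only in rows, so rows that do not move let the fingers close. It gives the time, the measured TCP pose, the force, the opening and the grip force at its end, in the units of the state.
- r.read_state(): the state, without advancing time (a new reading comes with each control period).
- r.camera(name): name is "scene" or "top"; returns a dict with "frame" (384x512x3 uint8, red, green, blue), "range_z" (384x512 float32, mm along the optical axis (not along the pixel's ray), 0 where there is no reading), "fov_y" (degrees; the focal length in pixels is half the picture's height over the tangent of half this angle, whatever the lens; pixels are square), "cx", "cy" (the principal point, pixels), "dist_coeffs" ([k1, k2, p1, p2, k3] as OpenCV has them; the pictures are not rectified), "position" and "orientation" of the camera in the world. Camera axes: x right, y down, z forward; pixel columns grow to the right and rows downward; lengths in mm; the calibration is good to about 2 mm. A picture is of the moment at which its call begins.
- r.hand_in(): hands the job in; it is judged then, once.
The state is a dict: "time_s": time; "q": joint angles; "qd": joint speeds; "joint_efforts": joint torques, N m; "ee_pos": TCP position; "ee_rot": TCP orientation; "force": force on the tool from outside, world axes, zero at the start; "wrist_torque": the same for the moment, N m; "width": finger opening in mm; "finger_force": force on a finger pad.
Only numpy, scipy, OpenCV 4.12 (cv2) and the standard library are available. Lean on these libraries where they do the work, as an engineer would, in place of code of your own. Each camera call takes 0.05 s, during which the arm holds its last target. There are 200 camera calls.

### The job

Load the sample cell into the clarity checker: draw the sliding lamp block back, stand the cell upright on the bed of the trough with its two clear faces towards the lamp and the receiver, then slide the lamp block up until its sprung nose, pressed about half in, nips the cell squarely against the receiver, and let go so that it stays nipped. The glass is delicate: never drive the nose hard home on it (it cracks at 18 N) or jam the cell down on the trough, and do not tip it over. Leave everything else on the bench where it is.

Things in the scene. Friction and masses are not known exactly. Their poses are not given: they have to be found in the camera images.
- cell: Sample cell: upright, 32 x 32 x 80 mm, 0.11 to 0.21 kg, aluminium foot and cap. Its clear glass faces are its +x and -x faces (either may face the lamp); +y and -y are plain dark metal, good to grip. A low rib on its top (26 x 6 x 4 mm) runs along x. Origin at the centre of its underside, z up. Starts standing at any yaw; may trade places with blank and jar.
- trough: Straight aluminium trough of the checker, fixed. Origin on top of its bed (28 mm above the bench) at mid length; z up, x along the light path from lamp block to receiver. Bed 280 mm long, 36 mm wide between side walls 10 mm thick and 28 mm high, so the cell has 2 mm to spare each side. Plinth below: 300 x 110 mm, 20 mm high.
- bed_end (a point): The +x end of the trough's bed, 140 mm from its origin. Before it stands the receiver, a fixed grey block 50 mm long, 34 wide, 62 tall, with a steel knob on top (to 76 mm above the bed). Its flat face, which the cell must end against, is clamped 55 to 80 mm from the trough's origin along +x; where exactly is not measured: feel or see it.
- lamp (a joint): How far the lamp block is slid along the trough towards the receiver (m): 0 fully back, 0.135 fully forward. It takes about 8 N to slide and stays where it is left. The nose's face, when not pressed in, lies at x = -75 mm + this value in the trough's frame. Starts forward (0.112 to 0.128), with 2 to 43 mm between nose and receiver.
- lamp_grip (a point): Top centre of the upright steel fin on the lamp block, the thing to hold; 98 mm above the trough's bed. Fin 12 mm thick along the trough, 30 mm wide across it, 36 mm tall above the block's top. Its centre lies 52 mm behind (-x of) the nose's free face. The block is 62 mm tall, 34 wide and reaches 8 to 64 mm behind that face.
- nose: Sprung nose: a steel pad 30 mm wide, 50 tall, 5 thick, on the front of the lamp block, that presses on the cell. Origin at the centre of its face, 33 mm above the bed; x towards the receiver. It gives by up to 3 mm at 3 N per mm (4.5 N half in, 9 N fully in); beyond that it is hard metal. The block's own friction keeps it pressed after letting go.
- blank: Bystander: a solid aluminium block 32 x 32 x 50 mm, no windows. Origin under its centre.
- jar: Bystander: a closed amber glass jar, 52 mm across, 85 mm tall. Origin under its centre.
- wrench: Bystander: a 170 mm steel wrench lying along its x axis.
- hammer: Bystander: a 260 mm hammer lying along its x axis.
- tray: Bystander: an open steel tray 130 x 190 x 45 mm. Origin under its centre.
- collar: Bystander: a steel ring 44 mm across, 18 mm high. Origin under its centre.
- vblock: Bystander: a dark steel V-block 50 x 50 x 36 mm. Origin under its centre.

How it is judged:
By the outcome, as a careful person would: the job done as asked, in the order asked, and still so for the second after the job is handed in, with the robot touching nothing.
It also fails if it takes over 72 s, if anything falls off the work surface, if the arm or the gripper's body presses on something with over 40 N, if the wrist force passes 120 N, or if a joint passes its speed limit or range.

## Working session

There is one attempt and no reset: what is moved stays moved. The work goes in short steps, Python scripts to look and compute and a shell command to move; the robot and the scene stay as the last step left them, time stands still between calls to the robot, and variables do not carry over. Pictures are saved under pics/ and viewed, at most 12 in all, crops included, and the job is handed in when it is done.

```bash
mkdir -p pics; cat > h.py <<'E'
import numpy as np, cv2
from scipy.spatial.transform import Rotation as R
from station import r
def cam(n):
    c=r.camera(n); f=c["frame"].shape[0]/2/np.tan(np.radians(c["fov_y"]/2))
    c["K"]=np.array([[f,0,c["cx"]],[0,f,c["cy"]],[0,0,1]]); c["D"]=np.array(c["dist_coeffs"])
    o=np.array(c["orientation"]); c["R"]=o if o.shape==(3,3) else R.from_rotvec(o).as_matrix()
    c["p"]=np.array(c["position"]); return c
def rays(c,px):
    u=cv2.undistortPoints(np.array(px,float).reshape(-1,1,2),c["K"],c["D"]).reshape(-1,2)
    return np.c_[u,np.ones(len(u))]@c["R"].T
def plane(c,px,z):
    d=rays(c,px); return c["p"]+d*((z-c["p"][2])/d[:,2])[:,None]
def cloud(c):
    h,w=c["range_z"].shape; v,u=np.mgrid[:h,:w]
    d=rays(c,np.c_[u.ravel(),v.ravel()]); P=c["p"]+d*c["range_z"].ravel()[:,None]
    return P.reshape(h,w,3)
E
python3 - <<'E'
from h import *
for n in("scene","top"):
    c=cam(n); print(n,c["p"],c["R"].round(3).tolist(),c["fov_y"],c["D"])
    cv2.imwrite(f"pics/{n}0.png",c["frame"][:,:,::-1]); np.savez(n+"0.npz",**{k:c[k] for k in("frame","range_z","K","D","R","p")})
    P=cloud(c); print(P[200,::64].round())
print(r.read_state())
E
```

```text
scene [1232.21509784  247.03154259 1178.96804882] [[-0.334, 0.785, -0.522], [0.942, 0.282, -0.18], [0.006, -0.552, -0.834]] 44.480615917981005 [0.01198294 0.         0.         0.         0.        ]
[[ 777. -703.   -3.]
 [ 715. -524.    0.]
 [ 653. -345.    2.]
 [ 583. -171.   -9.]
 [ 542.   17.   30.]
 [ 464.  190.    8.]
 [ 394.  369.   -1.]
 [ 387.  530.   73.]]
top [ 391.68033258   13.17118167 1307.72581082] [[-0.023, -0.989, 0.143], [-1.0, 0.024, 0.003], [-0.007, -0.143, -0.99]] 46.54946111078774 [-0.08088027  0.          0.          0.          0.        ]
[[ 598.  792.   -1.]
 [ 592.  587.    2.]
 [ 588.  392.    1.]
 [ 579.  196.   28.]
 [ 576.   10.   16.]
 [ 574. -180.    1.]
 [ 570. -372.   -5.]
 [ 565. -566.   -1.]]
{'time_s': 0.1, 'q': array([-1.40400127e+00,  5.33303586e-02,  1.61414318e+00,  2.14494252e-05,
        1.47603039e+00, -1.19006668e-01]), 'qd': array([-0.00025202, -0.00107186, -0.00357802,  0.00141542, -0.00032505,
       -0.00079742]), 'joint_efforts': array([ 1.07116281e-03, -3.94900239e+01, -3.71362889e+01,  1.77752094e-05,
        3.90202651e-03, -1.15192583e-05]), 'ee_pos': array([ 176.11180775, -599.08507345,  230.16954233]), 'ee_rot': array([-3.10767921e+00, -4.47134555e-01,  3.81769237e-05]), 'force': array([-0.001127  , -0.66878874, -0.0365258 ]), 'wrist_torque': array([-0.00280486, -0.01745267,  0.06776525]), 'finger_force': 0.0, 'width': 85.59672949542211}
```

View pics/top0.png

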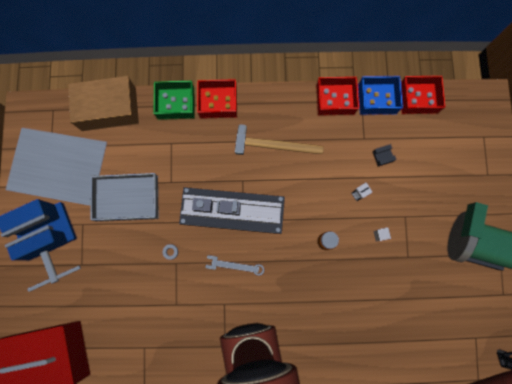

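View pics/scene0.png

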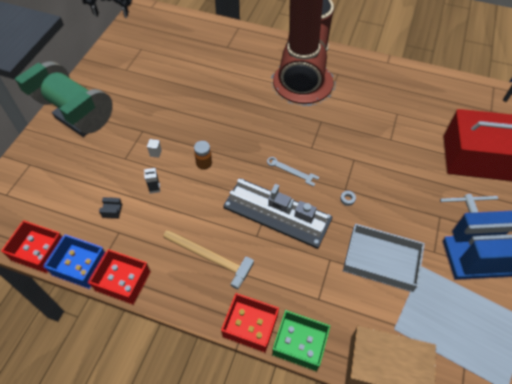

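The top view shows the trough at about (232,210), with the receiver at its left end (202,204) and the lamp block at (229,207). The cell is probably at (361,191), the blank at (383,234) and the jar at (329,240). I'll zoom in.

```bash
python3 - <<'E'
import numpy as np,cv2
t=np.load("top0.npz")["frame"];s=np.load("scene0.npz")["frame"]
f=lambda a,y,x,h,w,k:cv2.resize(a[y:y+h,x:x+w],None,fx=k,fy=k,interpolation=cv2.INTER_CUBIC)
A=np.hstack([f(t,182,172,60,120,5)]);B=np.hstack([f(t,172,340,50,60,5),f(s,125,130,75,60,4)[:250]])
B=np.hstack([B,np.zeros((250,600-B.shape[1],3),np.uint8)])
cv2.imwrite("pics/c1.png",np.vstack([A,B])[:,:,::-1])
cv2.imwrite("pics/c2.png",f(s,170,215,85,125,6)[:,:,::-1])
E
```

```text
(no output)
```

View pics/c1.png

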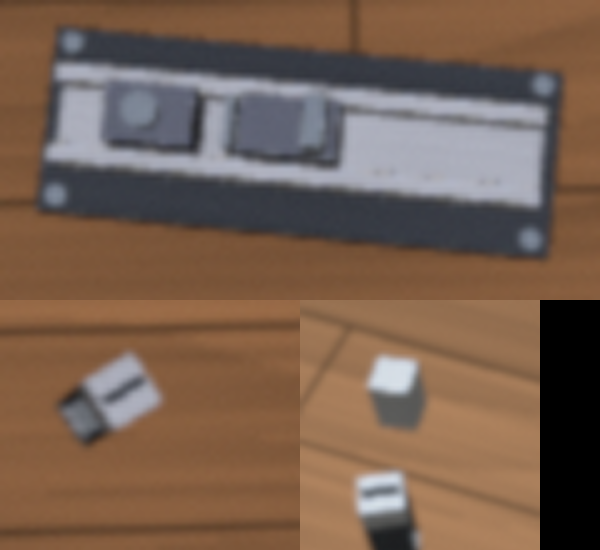

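View pics/c2.png

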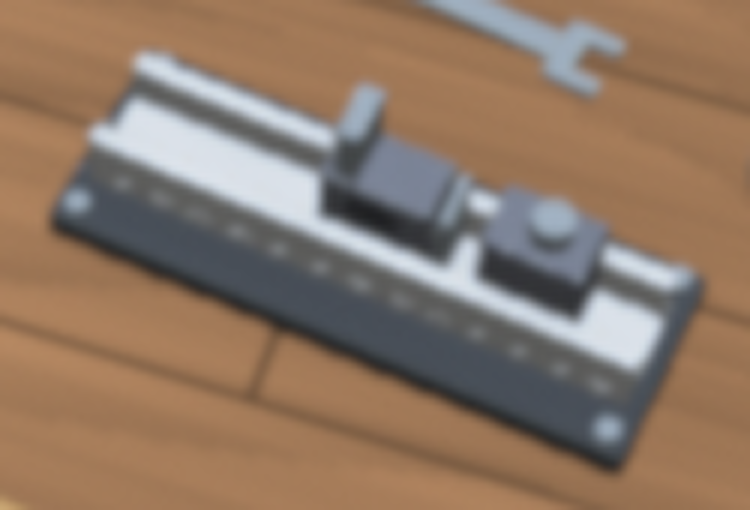

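The left-end block in the top crop (135,110) carries the knob, so it is the receiver. The lamp block has its fin at (315,120), and trough +x points roughly along world +y. The cell's top is at about (364,188) in the full top image, with its rib visible. Next I'll measure.

```bash
cat > meas.py <<'E'
from h import *
def load(n):
    d=np.load(n+"0.npz"); return {k:d[k] for k in d}
def blob(c,x0,y0,x1,y1,fn):
    k=4; im=cv2.resize(c["frame"][y0:y1,x0:x1],None,fx=k,fy=k,interpolation=cv2.INTER_CUBIC)
    m=fn(im.astype(int)).astype(np.uint8)
    cs=[q for q in cv2.findContours(m,cv2.RETR_EXTERNAL,cv2.CHAIN_APPROX_NONE)[0] if cv2.contourArea(q)>40]
    return [(q.reshape(-1,2)+.5)/k-.5+[x0,y0] for q in cs]
def cen(px):
    M=cv2.moments((px*16).astype(np.int32).reshape(-1,1,2)); return np.array([M["m10"],M["m01"]])/M["m00"]/16
def rect(c,px,z):
    P=plane(c,px,z)[:,:2]; return cv2.minAreaRect(P.astype(np.float32))
if __name__=="__main__":
    T,S=load("top"),load("scene")
    for n,c,b in(("top",T,(350,176,376,204)),("scene",S,(140,162,162,186))):
        g=c["frame"][b[1]:b[3],b[0]:b[2]]; print(n,g.max((0,1)))
        for th in(150,170):
            for q in blob(c,*b,lambda i:(i.min(2)>th)): print("cell",n,th,cen(q),rect(c,q,80))
    for u,v in((186,190),(281,199),(183,221),(278,230)):
        g=T["frame"][v-3:v+4,u-3:u+4].sum(2).astype(float); w=np.clip(g-np.median(g),0,None)
        V,U=np.mgrid[v-3:v+4,u-3:u+4]; p=[(w*U).sum()/w.sum(),(w*V).sum()/w.sum()]
        print("bolt",np.round(p,1),plane(T,[p],21)[0].round(1))
    for q in blob(T,176,186,290,238,lambda i:(i.sum(2)<270)&(i[...,2]>=i[...,0]))+blob(S,215,170,345,255,lambda i:(i.sum(2)<270)&(i[...,2]>=i[...,0])):
        if len(q)>200: print("plinth",len(q),q.min(0),q.max(0))
    for n,c,b in(("top",T,(228,198,244,216)),("scene",S,(268,180,282,202))):
        print(n); print(c["frame"][b[1]:b[3],b[0]:b[2]].sum(2)//3)
E
python3 meas.py
```

```text
top [173 176 189]
cell top 150 [366.03391638 192.60132253] ((580.6752319335938, -298.01971435546875), (12.004463195800781, 29.77155113220215), 27.01576805114746)
cell top 150 [362.31644144 186.72308947] ((597.6202392578125, -288.580078125), (10.517882347106934, 29.5299129486084), 29.66287612915039)
cell top 170 [365.95423497 192.68432865] ((580.552734375, -297.8719177246094), (6.659162521362305, 24.977632522583008), 26.18719482421875)
cell top 170 [362.90818584 186.41482301] ((599.508056640625, -291.81671142578125), (4.149803161621094, 15.160964965820312), 30.946321487426758)
scene [211 220 228]
cell scene 150 [149.55685751 172.74032545] ((587.2738037109375, -291.6163330078125), (35.29337692260742, 34.097930908203125), 26.973037719726562)
cell scene 170 [149.4804784 175.4591821] ((596.123046875, -287.3159484863281), (13.561779975891113, 31.600921630859375), 23.722867965698242)
cell scene 170 [149.43905896 169.62112623] ((577.4496459960938, -296.8805236816406), (11.17731761932373, 30.799062728881836), 27.512800216674805)
bolt [186.  189.9] [610.7 214.2  21. ]
bolt [280.2 198.5] [578.4
[... 2097 characters left out ...]
5 129 141 160 170 174 164 135 100  93 109 116 117]
 [194 175 153 149 159 168 168 152 115  86  93 110 117 116]
 [214 202 171 144 142 149 147 126  95  83 100 117 123 120]
 [200 197 167 125 106 110 109  94  82  91 112 127 131 128]
 [155 162 142 103  80  78  78  76  83 105 124 132 133 133]
 [111 122 114  89  71  69  70  75  94 117 131 134 134 133]
 [ 98 107 101  83  70  69  71  84 107 126 134 135 135 134]
 [108 111 101  83  71  69  77  98 120 131 135 135 135 134]
 [127 117 107  90  78  75  87 111 128 134 135 135 135 134]
 [141 111 105  99  92  89 101 120 132 135 136 135 134 135]
 [143  93  86  91  95  97 109 125 133 135 135 135 135 135]
 [138  79  64  70  77  84  99 117 126 131 134 135 136 135]]
```

```bash
python3 - <<'E'
from meas import *
T,S=load("top"),load("scene")
for u,v in((227,203),(316,241)):
    g=S["frame"][v-4:v+5,u-4:u+5].sum(2).astype(float); w=np.clip(g-np.percentile(g,60),0,None)
    V,U=np.mgrid[v-4:v+5,u-4:u+5]; p=[(w*U).sum()/w.sum(),(w*V).sum()/w.sum()]
    print("bolt S",np.round(p,1),plane(S,[p],21)[0].round(1))
a=np.radians(83.3); O=np.array([549.7,82]); X=np.array([np.cos(a),np.sin(a)]);Y=np.array([-X[1],X[0]])
def tf(n,c,p,z):
    q=plane(c,[p],z)[0][:2]; print(n,q.round(1),"trough",(X@(q-O)).round(1),(Y@(q-O)).round(1))
tf("finT",T,(234.5,206),126)
tf("fin top end S",S,(275.5,186),126)
for n,p in(("rec corner L-top",(193.2,199)),("rec R-top",(211.8,199.8)),("rec R-bot",(211.4,211.5)),("rec L-bot",(193,209.5))): tf(n,T,p,90)
for n,p in(("knob",(199.6,204)),): tf(n,T,p,104)
tf("knobS",S,(215+553/6,170+215/6),104)
for n,p in(("block left top",(219,201)),("block left bot",(218,212.5))): tf(n,T,p,90)
for n,p in(("recS near corner",(215+480/6,170+240/6)),("recS far corner",(215+512/6,170+192/6)),("recS rightfar",(215+607/6,170+222/6))): tf(n,S,p,90)
# horizontal luminance profiles along trough axis at the receiver top
s=np.arange(40,140,2.); 
for lat in(-8,8):
    W=np.c_[O+s[:,None]*X+lat*Y,np.full(len(s),90.)]
    o=[]
    for c in(T,S):
        im,_=cv2.projectPoints((W-c["p"])@c["R"],np.zeros(3),np.zeros(3),c["K"],c["D"]); im=im.reshape(-1,1,2).astype(np.float32)
        o.append(cv2.remap(c["frame"].mean(2).astype(np.float32),im,None,cv2.INTER_LINEAR).ravel().astype(int))
    print(lat,[*zip(s.astype(int).tolist(),o[0].tolist(),o[1].tolist())])
E
```

```text
bolt S [226.5 202.4] [573.  -62.9  21. ]
bolt S [315.9 240.9] [606.5 215.2  21. ]
finT [546.  68.] trough -14.3 2.1
fin top end S [539.1  70.9] trough -12.3 9.3
rec corner L-top [572.9 183.5] trough 103.6 -11.2
rec R-top [569.4 132.1] trough 52.0 -13.7
rec R-bot [536.9 133.5] trough 49.6 18.7
rec L-bot [543.7 184.2] trough 100.8 17.9
knob [556.6 164.1] trough 82.4 2.7
knobS [557.1 167.4] trough 85.6 2.7
block left top [565.6 112.2] trough 31.8 -12.3
block left bot [533.7 115.3] trough 31.3 19.7
recS near corner [572.2 138.9] trough 59.2 -15.7
recS far corner [542.7 145.3] trough 62.1 14.3
recS rightfar [543.6 190.4] trough 106.9 18.7
-8 [(40, 146, 140), (42, 148, 125), (44, 149, 104), (46, 144, 91), (48, 127, 88), (50, 91, 92), (52, 73, 95), (54, 71, 100), (56, 94, 108), (58, 103, 119), (60, 105, 128), (62, 104, 133), (64, 104, 134), (66, 104, 135), (68, 105, 136), (70, 104, 136), (72, 104, 135), (74, 106, 132), (76, 110, 128), (78, 118, 121), (80, 125, 115), (82, 129, 110), (84, 130, 109), (86, 131, 110), (88, 130, 113), (90, 126, 118), (92, 121, 123), (94, 114, 127), (96, 107, 132)
[... 447 characters left out ...]
), (54, 57, 176), (56, 76, 171), (58, 96, 155), (60, 102, 144), (62, 103, 138), (64, 103, 136), (66, 103, 135), (68, 104, 137), (70, 104, 139), (72, 102, 146), (74, 97, 156), (76, 93, 165), (78, 94, 172), (80, 101, 174), (82, 107, 175), (84, 112, 174), (86, 117, 173), (88, 120, 168), (90, 118, 161), (92, 113, 150), (94, 107, 139), (96, 104, 133), (98, 102, 132), (100, 103, 132), (102, 109, 131), (104, 128, 126), (106, 150, 121), (108, 169, 123), (110, 175, 143), (112, 176, 161), (114, 177, 174), (116, 177, 175), (118, 177, 180), (120, 177, 186), (122, 176, 185), (124, 175, 182), (126, 164, 181), (128, 139, 181), (130, 101, 179), (132, 74, 182), (134, 69, 188), (136, 74, 189), (138, 81, 189)]
```

```bash
cat > go.py <<'E'
import sys
from h import *
# usage: go.py x y z yaw_of_tool_y_deg -> shift in units (tool axes, 30 mm), turn units (10 deg)
def go(x,y,z,yaw):
    s=r.read_state(); M=R.from_rotvec(s["ee_rot"]).as_matrix()
    a=np.radians(yaw); yv=np.array([np.cos(a),np.sin(a),0]); zv=np.array([0,0,-1.]); G=np.c_[np.cross(yv,zv),yv,zv]
    print("t",round(s["time_s"],2),"pos",s["ee_pos"].round(1),"yaw_y",np.degrees(np.arctan2(M[1,1],M[0,1])).round(2),"F",s["force"].round(1),"w",round(s["width"],1))
    print(" shift now-axes",(M.T@(np.array([x,y,z])-s["ee_pos"])/30).round(3)," goal-axes",(G.T@(np.array([x,y,z])-s["ee_pos"])/30).round(3)," turn",(np.degrees(R.from_matrix(M.T@G).as_rotvec())/10).round(3))
go(*map(float,sys.argv[1:]))
E
python3 -m handwheel '[[0,0,0,0,0,-1],[0,0,0,0,0,-1],[0,0,0,0,0,-1],[0,0,0,0,0,-1],[0,0,0,0,0,-1]]' 1
python3 -m handwheel '[[0,0,0,0,0,-1],[0,0,0,0,0,-0.69],[0,0,0,0,0,0]]'
python3 go.py 545.5 68.3 230 -6.7
```

```text
time_s: 0.72
ee_pos: [176.1, -599.3, 230.6]
ee_rot: [-2.623, -1.727, -0.001]
force: [-0.4, 0.1, 0.4]
width: 85.2
finger_force: 0.0
time_s: 1.1
ee_pos: [176.1, -599.3, 230.7]
ee_rot: [-2.349, -2.085, -0.001]
force: [-0.1, -0.0, -0.4]
width: 85.0
finger_force: 0.0
t 1.1 pos [ 176.1 -599.3  230.7] yaw_y -6.81 F [-0.1 -0.  -0.4] w 85.0
 shift now-axes [23.557  9.587  0.043]  goal-axes [2.3539e+01 9.6310e+00 2.3000e-02]  turn [-0.002 -0.006 -0.011]
```

```bash

A() { :; }
python3 -m handwheel '[[0.94,0.385,0,0,0,0],[0.94,0.385,0,0,0,0],[0.94,0.385,0,0,0,0],[0.94,0.385,0,0,0,0],[0.94,0.385,0,0,0,0]]' >/dev/null
python3 -m handwheel '[[0.94,0.385,0,0,0,0],[0.94,0.385,0,0,0,0],[0.94,0.385,0,0,0,0],[0.94,0.385,0,0,0,0],[0.94,0.385,0,0,0,0]]' >/dev/null
python3 -m handwheel '[[0.94,0.385,0,0,0,0],[0.94,0.385,0,0,0,0],[0.94,0.385,0,0,0,0],[0.94,0.385,0,0,0,0],[0.94,0.385,0,0,0,0]]' >/dev/null
python3 -m handwheel '[[0.94,0.385,0,0,0,0],[0.94,0.385,0,0,0,0],[0.94,0.385,0,0,0,0],[0.94,0.385,0,0,0,0],[0.94,0.385,0,0,0,0]]' >/dev/null
python3 -m handwheel '[[0.94,0.385,0,0,0,0],[0.94,0.385,0,0,0,0],[0.94,0.385,0,0,0,0],[0.94,0.385,0,0,0,0],[0.94,0.385,0,0,0,0]]'
python3 -m handwheel '[[0,0,0,0,0,0]]' >/dev/null
python3 go.py 545.5 68.3 97 -6.7
```

```text
time_s: 4.22
ee_pos: [545.8, 67.6, 231.1]
ee_rot: [-2.35, -2.085, 0.0]
force: [-0.7, -0.2, -0.0]
width: 85.4
finger_force: 0.0
t 4.35 pos [545.7  68.  230.9] yaw_y -6.69 F [-0.5  0.2 -0.2] w 85.5
 shift now-axes [ 0.008 -0.005  4.463]  goal-axes [ 0.008 -0.009  4.463]  turn [-0.005 -0.     0.001]
```

```bash

python3 -m handwheel '[[0,0,0.95,0,0,0],[0,0,0.95,0,0,0],[0,0,0.95,0,0,0],[0,0,0.95,0,0,0],[0,0,0.66,0,0,0]]' 1
python3 -m handwheel '[[0,0,0,0,0,0],[0,0,0,0,0,0],[0,0,0,0,0,0],[0,0,0,0,0,0]]' 0 20
python3 -m handwheel '[[0,0,0,0,0,0],[0,0,0,0,0,0]]'
python3 go.py 545.5 68.3 97 -6.7
```

```text
time_s: 4.97
ee_pos: [544.5, 66.0, 95.9]
ee_rot: [-2.349, -2.084, 0.002]
force: [-0.1, 0.4, 0.5]
width: 85.4
finger_force: 0.0
time_s: 5.48
ee_pos: [547.3, 66.6, 99.3]
ee_rot: [2.346, 2.085, 0.005]
force: [4.6, -0.4, 1.6]
width: 29.2
finger_force: 26.0
time_s: 5.72
ee_pos: [547.3, 66.6, 99.3]
ee_rot: [2.346, 2.085, 0.005]
force: [5.6, -0.1, 5.2]
width: 29.8
finger_force: 26.4
t 5.72 pos [547.3  66.6  99.3] yaw_y -6.73 F [ 5.6 -0.1  5.2] w 29.8
 shift now-axes [ 0.051 -0.067  0.077]  goal-axes [ 0.051 -0.067  0.077]  turn [ 0.025 -0.001 -0.003]
```

```bash

python3 -m handwheel '[[0,0.06,0,0,0,0],[0,0,0,0,0,0]]' 0 60
python3 go.py 547.5 68 97 -6.7
python3 -m handwheel '[[-0.4,0,0,0,0,0],[-0.5,0,0,0,0,0],[-0.5,0,0,0,0,0],[-0.5,0,0,0,0,0],[-0.5,0,0,0,0,0]]'
python3 -m handwheel '[[-0.5,0,0,0,0,0],[-0.3,0,0,0,0,0],[0,0,0,0,0,0]]'
python3 go.py 547.5 68 97 -6.7
```

```text
time_s: 5.98
ee_pos: [547.4, 66.5, 99.4]
ee_rot: [-2.347, -2.087, 0.001]
force: [-4.3, -0.1, 11.5]
width: 29.1
finger_force: 60.2
t 5.97 pos [547.4  66.5  99.4] yaw_y -6.71 F [-4.3 -0.1 11.5] w 29.1
 shift now-axes [ 0.049 -0.001  0.081]  goal-axes [ 0.049 -0.001  0.081]  turn [-0.004  0.001 -0.001]
time_s: 6.6
ee_pos: [539.2, -2.7, 99.4]
ee_rot: [-2.345, -2.085, -0.007]
force: [-2.6, 8.8, 11.5]
width: 28.7
finger_force: 60.1
time_s: 6.98
ee_pos: [536.2, -27.9, 99.4]
ee_rot: [-2.347, -2.086, -0.003]
force: [-3.5, 3.9, 12.0]
width: 29.1
finger_force: 60.2
t 6.97 pos [536.2 -27.9  99.4] yaw_y -6.74 F [-3.5  3.9 12. ] w 29.1
 shift now-axes [ 3.217 -0.     0.088]  goal-axes [3.217e+00 2.000e-03 7.900e-02]  turn [-0.002 -0.016 -0.004]
```

```bash

python3 -m handwheel '[[0,0,0,0,0,0],[0,0,0,0,0,0],[0,0,-0.9,0,0,0],[0,0,-1,0,0,0],[0,0,-1,0,0,0]]' 0.62 20
python3 -m handwheel '[[0,0,0,0,0,-1],[0,0,0,0,0,-1],[0,0,0,0,0,-1],[0,0,0,0,0,-0.49],[0,0,0,0,0,0]]'
python3 go.py 588.7 -293 190 28.1
python3 - <<'E'
from h import *
c=cam("top"); cv2.imwrite("pics/t2.png",cv2.resize(c["frame"][170:250,165:295],None,fx=5,fy=5)[:,:,::-1])
E
```

```text
time_s: 7.6
ee_pos: [535.1, -28.7, 184.1]
ee_rot: [-2.346, -2.086, 0.003]
force: [-0.2, 0.7, 0.4]
width: 52.9
finger_force: 0.0
time_s: 8.22
ee_pos: [535.4, -28.8, 183.5]
ee_rot: [-1.614, -2.693, 0.001]
force: [0.5, -0.4, -0.4]
width: 53.1
finger_force: 0.0
t 8.22 pos [535.4 -28.8 183.5] yaw_y 28.11 F [ 0.5 -0.4 -0.4] w 53.1
 shift now-axes [-8.606 -2.584 -0.222]  goal-axes [-8.607 -2.582 -0.216]  turn [-0.01  -0.007  0.001]
```

View pics/t2.png

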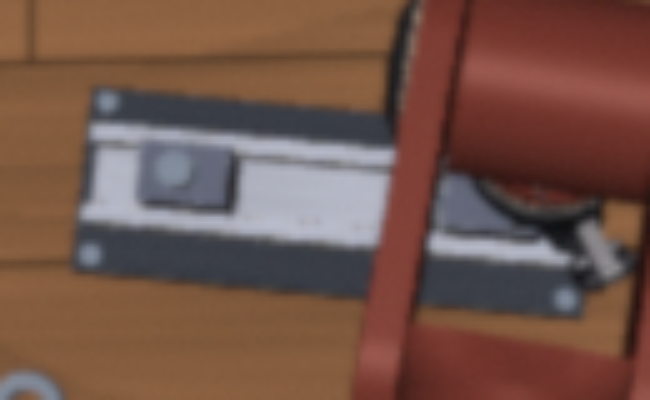

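The receiver now stands alone at crop (185,175). The lamp block is drawn back, with its front edge at crop (440,200), so the trough is clear.

```bash

python3 -m handwheel '[[-0.956,-0.287,0,0,0,0],[-0.956,-0.287,0,0,0,0],[-0.956,-0.287,0,0,0,0],[-0.956,-0.287,0,0,0,0],[-0.956,-0.287,0,0,0,0]]' >/dev/null
python3 -m handwheel '[[-0.956,-0.287,0,0,0,0],[-0.956,-0.287,0,0,0,0],[-0.956,-0.287,0,0,0,0],[-0.956,-0.287,0,0,0,0],[0,0,0,0,0,0]]' >/dev/null
python3 go.py 588.7 -293 36 28.1
python3 - <<'E'
from h import *
c=cam("scene"); cv2.imwrite("pics/s2.png",cv2.resize(c["frame"][90:190,90:220],None,fx=5,fy=5)[:,:,::-1])
E
```

```text
t 9.53 pos [ 589.4 -294.6  183.9] yaw_y 27.98 F [-0.3 -0.4  0.3] w 52.7
 shift now-axes [0.053 0.007 4.929]  goal-axes [5.700e-02 4.000e-03 4.929e+00]  turn [-0.003 -0.004 -0.012]
```

View pics/s2.png

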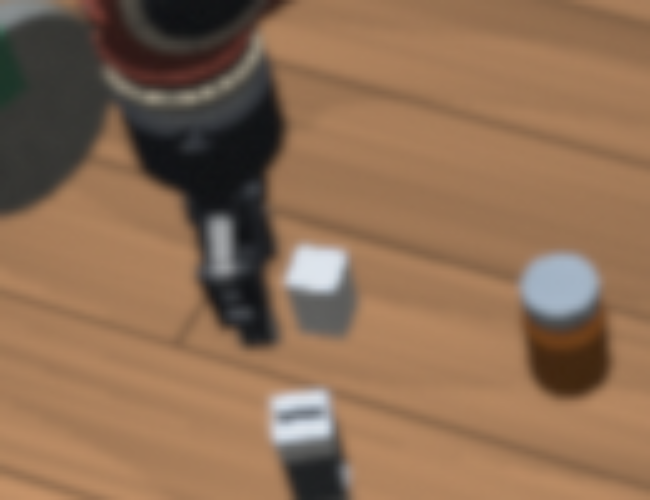

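The gripper is lined up above the cell: rib at crop (302,413), fingers at (240,330), and nothing in between. Going down.

```bash

python3 -m handwheel '[[0.055,0,0.95,0,0,0],[0,0,0.95,0,0,0],[0,0,0.7,0,0,0],[0,0,0.6,0,0,0],[0,0,0.6,0,0,0]]' 
python3 -m handwheel '[[0,0,0.6,0,0,0],[0,0,0.52,0,0,0],[0,0,0,0,0,0]]' 
python3 -m handwheel '[[0,0,0,0,0,0],[0,0,0,0,0,0]]' 0.4 20
python3 -m handwheel '[[0,0,0,0,0,0],[0,0,0,0,0,0],[0,0,0,0,0,0]]' 0 20
python3 go.py 588.7 -293 36 28.1
```

```text
time_s: 10.2
ee_pos: [589.2, -291.4, 70.0]
ee_rot: [1.613, 2.695, -0.0]
force: [0.8, 0.8, -0.9]
width: 52.6
finger_force: 0.0
time_s: 10.58
ee_pos: [587.8, -290.9, 34.8]
ee_rot: [-1.612, -2.692, -0.0]
force: [-0.0, 0.4, 0.2]
width: 52.9
finger_force: 0.0
time_s: 10.82
ee_pos: [589.5, -292.0, 38.0]
ee_rot: [1.613, 2.694, -0.0]
force: [-0.3, -0.9, -0.1]
width: 34.1
finger_force: 0.1
time_s: 11.2
ee_pos: [589.5, -292.0, 38.0]
ee_rot: [1.613, 2.694, -0.0]
force: [-1.1, -0.5, 4.4]
width: 31.6
finger_force: 20.9
t 11.2 pos [ 589.5 -292.    38. ] yaw_y 28.17 F [-1.1 -0.5  4.4] w 31.6
 shift now-axes [-0.017 -0.039  0.067]  goal-axes [-0.017 -0.039  0.067]  turn [0.005 0.009 0.007]
```

```bash

python3 -m handwheel '[[0,0,0,0,0,0],[0,0,-0.3,0,0,0],[0,0,-0.8,0,0,0],[0,0,-0.95,0,0,0],[0,0,-0.95,0,0,0]]' 0 40
python3 -m handwheel '[[0,0,-0.95,0,0,0],[0,0,-0.95,0,0,0.9],[0,0,-0.3,0,0,0.9],[0,0,0,0,0,0.9],[0,0,0,0,0,0.79]]'
python3 -m handwheel '[[0,0,0,0,0,0]]'
python3 go.py 553 115.5 190 -6.75
```

```text
time_s: 11.82
ee_pos: [588.1, -291.0, 126.8]
ee_rot: [-1.613, -2.694, -0.0]
force: [0.4, -0.3, -1.6]
width: 31.7
finger_force: 39.7
time_s: 12.45
ee_pos: [588.4, -291.1, 192.3]
ee_rot: [-2.352, -2.081, 0.0]
force: [-0.2, 1.4, -1.5]
width: 31.5
finger_force: 39.7
time_s: 12.58
ee_pos: [588.4, -291.1, 192.1]
ee_rot: [-2.345, -2.088, 0.0]
force: [-0.2, -0.1, -0.9]
width: 31.7
finger_force: 39.7
t 12.57 pos [ 588.4 -291.1  192.1] yaw_y -6.63 F [-0.2 -0.1 -0.9] w 31.7
 shift now-axes [13.327 -2.737  0.084]  goal-axes [13.321 -2.765  0.07 ]  turn [-0.008 -0.005  0.012]
```

```bash

python3 -m handwheel '[[0.5,-0.104,0,0,0,0],[0.9,-0.186,0,0,0,0],[0.9,-0.186,0,0,0,0],[0.9,-0.186,0,0,0,0],[0.9,-0.186,0,0,0,0]]' >/dev/null
python3 -m handwheel '[[0.9,-0.186,0,0,0,0],[0.9,-0.186,0,0,0,0],[0.9,-0.186,0,0,0,0],[0.9,-0.186,0,0,0,0],[0.9,-0.186,0,0,0,0]]' >/dev/null
python3 -m handwheel '[[0.9,-0.186,0,0,0,0],[0.9,-0.186,0,0,0,0],[0.9,-0.186,0,0,0,0],[0.9,-0.186,0,0,0,0],[0.6,-0.124,0,0,0,0]]' >/dev/null
python3 -m handwheel '[[0,0,0,0,0,0.01],[0,0,0,0,0,0]]'
python3 go.py 553 115.5 66 -6.75
python3 - <<'E'
from h import *
for n,b in(("top",(170,250,170,290)),("scene",(150,250,220,340))):
    c=cam(n); cv2.imwrite(f"pics/{n}3.png",cv2.resize(c["frame"][b[0]:b[1],b[2]:b[3]],None,fx=5,fy=5)[:,:,::-1])
E
```

```text
time_s: 14.7
ee_pos: [554.9, 98.9, 192.9]
ee_rot: [2.349, 2.085, -0.0]
force: [-0.5, -1.6, -0.4]
width: 32.0
finger_force: 39.8
t 14.7 pos [554.9  98.9 192.9] yaw_y -6.82 F [-0.5 -1.6 -0.4] w 32.0
 shift now-axes [ 0.545 -0.129  4.231]  goal-axes [ 0.543 -0.128  4.231]  turn [ 0.001  0.003 -0.007]
```

View pics/scene3.png

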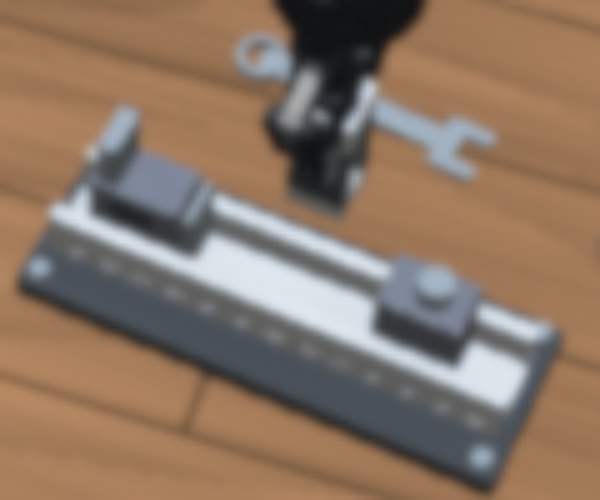

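The cell hangs upright over the trough (crop 330,150), between the drawn-back lamp block (150,190) and the receiver (430,300). I'll correct sideways and lower it, watching the force.

```bash

python3 -m handwheel '[[0.15,-0.064,0.5,0,0,0],[0.15,-0.064,0.7,0,0,0],[0,0,0.7,0,0,0],[0,0,0.5,0,0,0],[0,0,0.3,0,0,0]]'
python3 -m handwheel '[[0,0,0.2,0,0,0],[0,0,0.1,0,0,0],[0,0,0,0,0,0],[0,0,0,0,0,0]]'
python3 go.py 553 115.5 66 -6.75
python3 - <<'E'
from h import *
c=cam("top"); a=c["frame"][170:250,170:290]; d=cam("scene")["frame"][165:245,225:345]
cv2.imwrite("pics/b4.png",cv2.resize(np.vstack([a[10:65],d]),None,fx=4.4,fy=4.4,interpolation=cv2.INTER_CUBIC)[:,:,::-1])
E
```

```text
time_s: 15.42
ee_pos: [551.5, 108.4, 110.0]
ee_rot: [-2.349, -2.084, 0.003]
force: [0.7, -0.0, -1.6]
width: 31.5
finger_force: 39.8
time_s: 15.92
ee_pos: [552.6, 108.6, 103.5]
ee_rot: [2.349, 2.085, 0.001]
force: [-0.8, -0.2, -0.5]
width: 31.6
finger_force: 39.8
t 15.93 pos [552.6 108.6 103.5] yaw_y -6.82 F [-0.8 -0.2 -0.5] w 31.6
 shift now-axes [ 0.231 -0.017  1.251]  goal-axes [ 0.231 -0.015  1.251]  turn [ 0.006 -0.001 -0.007]
```

View pics/b4.png

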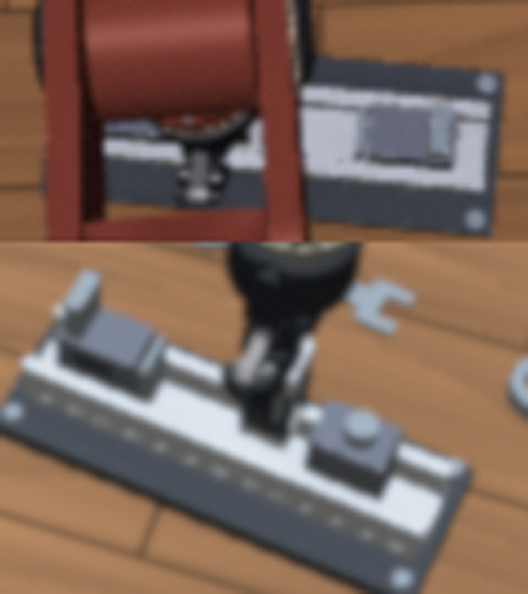

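The cell is just above the wall tops, centred over the bed and clear of the receiver (crop 355,430). Lowering slowly.

```bash

python3 -m handwheel '[[0,0,0.2,0,0,0],[0,0,0.2,0,0,0],[0,0,0.15,0,0,0],[0,0,0,0,0,0]]'
python3 -m handwheel '[[0,0,0.15,0,0,0],[0,0,0.15,0,0,0],[0,0,0.15,0,0,0],[0,0,0.1,0,0,0],[0,0,0,0,0,0]]'
python3 go.py 553 115.5 66 -6.75
```

```text
time_s: 16.52
ee_pos: [551.7, 108.5, 85.6]
ee_rot: [-2.349, -2.085, 0.002]
force: [-0.3, 0.1, -1.7]
width: 31.9
finger_force: 39.8
time_s: 17.15
ee_pos: [552.0, 108.5, 69.5]
ee_rot: [-2.349, -2.085, 0.001]
force: [0.0, 0.4, -1.3]
width: 31.7
finger_force: 39.8
t 17.15 pos [552.  108.5  69.5] yaw_y -6.83 F [ 0.   0.4 -1.3] w 31.7
 shift now-axes [0.235 0.006 0.116]  goal-axes [0.235 0.007 0.116]  turn [-0.004  0.001 -0.008]
```

```bash

python3 -m handwheel '[[0.1,0,0.1,0,0,0],[0.1,0,0,0,0,0],[0.08,0,0,0,0,0],[0,0,0,0,0,0]]'
for i in 1; do python3 -m handwheel '[[0.05,0,0,0,0,0],[0,0,0,0,0,0]]'; python3 -m handwheel '[[0.05,0,0,0,0,0],[0,0,0,0,0,0]]'; done
python3 go.py 553 115.5 66 -6.75
```

```text
time_s: 17.65
ee_pos: [553.4, 117.1, 67.0]
ee_rot: [2.349, 2.086, 0.0]
force: [0.0, 0.1, -0.3]
width: 31.4
finger_force: 39.8
time_s: 17.9
ee_pos: [553.5, 118.4, 67.0]
ee_rot: [2.35, 2.085, 0.0]
force: [-0.3, -0.1, 0.3]
width: 31.4
finger_force: 39.8
time_s: 18.15
ee_pos: [553.6, 119.9, 66.9]
ee_rot: [2.35, 2.085, 0.0]
force: [-0.3, -0.5, -1.0]
width: 31.5
finger_force: 39.8
t 18.15 pos [553.6 119.9  66.9] yaw_y -6.82 F [-0.3 -0.5 -1. ] w 31.5
 shift now-axes [-0.149 -0.003  0.031]  goal-axes [-0.149 -0.003  0.031]  turn [ 0.    -0.    -0.007]
```

```bash

python3 -m handwheel '[[0.04,0,0,0,0,0],[0,0,0,0,0,0]]' | grep -E "pos|force:"
python3 -m handwheel '[[0.04,0,0,0,0,0],[0,0,0,0,0,0]]' | grep -E "pos|force:"
python3 -m handwheel '[[0.03,0,0,0,0,0],[0,0,0,0,0,0]]' | grep -E "pos|force:"
```

```text
ee_pos: [553.7, 121.1, 66.9]
force: [0.5, 0.0, -1.3]
finger_force: 39.8
ee_pos: [553.9, 122.2, 66.9]
force: [-0.9, -0.7, -1.1]
finger_force: 39.8
ee_pos: [553.9, 122.3, 66.9]
force: [-1.3, -6.0, 0.2]
finger_force: 39.9
```

Contact with the receiver. I'll ease back 1 mm and set it down in small steps.

```bash

python3 -m handwheel '[[-0.05,0,0,0,0,0],[0,0,0,0,0,0]]' | grep -E "pos|force:"
python3 -m handwheel '[[0,0,0.03,0,0,0],[0,0,0,0,0,0]]' | grep -E "pos|force:"
python3 -m handwheel '[[0,0,0.03,0,0,0],[0,0,0,0,0,0]]' | grep -E "pos|force:"
```

```text
ee_pos: [553.9, 122.0, 66.9]
force: [-0.4, -0.3, 0.4]
finger_force: 39.8
ee_pos: [553.9, 121.9, 66.1]
force: [-0.7, -0.7, -1.4]
finger_force: 39.9
ee_pos: [554.0, 121.9, 66.0]
force: [-4.4, 0.6, 5.4]
finger_force: 40.5
```

```bash

python3 -m handwheel '[[0,0,-0.015,0,0,0],[0,0,0,0,0,0]]' 0 20 | grep -E "pos|force:"
python3 -m handwheel '[[0,0,0,0,0,0],[0,0,0,0,0,0],[0,0,0,0,0,0]]' 0.58
python3 -m handwheel '[[0,0,-0.4,0,0,0],[0,0,-0.9,0,0,0],[0,0,-1,0,0,0],[0,0,-1,0,0,0],[0,0,-0.7,0,0,0]]'
python3 go.py 536.2 -27.9 190 -6.75
python3 - <<'E'
from h import *
d=cam("scene"); np.savez("scene4.npz",**{k:d[k] for k in("frame","range_z","K","D","R","p")}); cv2.imwrite("pics/s5.png",cv2.resize(d["frame"][155:245,225:345],None,fx=5,fy=5,interpolation=cv2.INTER_CUBIC)[:,:,::-1])
E
```

```text
ee_pos: [554.0, 121.9, 66.1]
force: [-1.7, 1.5, 5.5]
finger_force: 40.4
time_s: 20.27
ee_pos: [553.7, 121.5, 65.1]
ee_rot: [-2.35, -2.085, 0.001]
force: [-0.4, 0.8, 0.1]
width: 49.6
finger_force: 0.0
time_s: 20.9
ee_pos: [554.5, 121.7, 188.2]
ee_rot: [2.348, 2.084, 0.004]
force: [0.4, 0.2, 0.2]
width: 49.3
finger_force: 0.0
t 20.9 pos [554.5 121.7 188.2] yaw_y -6.83 F [0.4 0.2 0.2] w 49.3
 shift now-axes [-5.023 -0.014 -0.063]  goal-axes [-5.023 -0.021 -0.061]  turn [ 0.016 -0.003 -0.008]
```

View pics/s5.png

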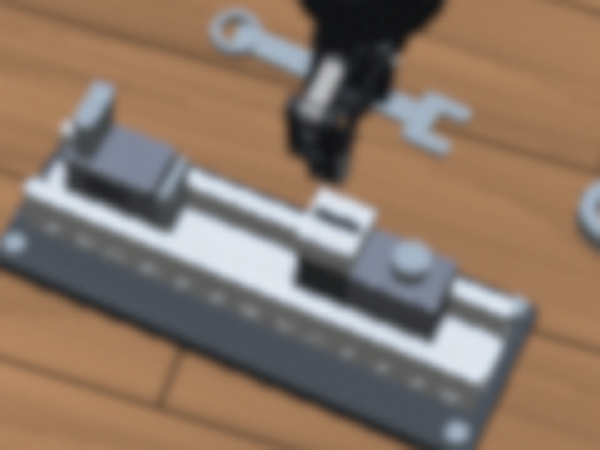

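The cell stands upright beside the receiver: cap at crop (338,220), rib along the trough, dark sides facing the walls. Now back to the fin.

```bash

python3 -m handwheel '[[-0.6,0,0,0,0,0],[-0.95,0,0,0,0,0],[-0.95,0,0,0,0,0],[-0.95,0,0,0,0,0],[-0.95,0,0,0,0,0]]' >/dev/null
python3 -m handwheel '[[-0.62,-0.015,0,0,0,0.01],[0,0,0.9,0,0,0],[0,0,0.9,0,0,0],[0,0,0.7,0,0,0],[0,0,0.5,0,0,0]]' 
python3 -m handwheel '[[0,0,0,0,0,0]]' >/dev/null
python3 go.py 536.2 -27.9 98 -6.75
python3 -m handwheel '[[0,0,0,0,0,0],[0,0,0,0,0,0],[0,0,0,0,0,0]]' 0 20
python3 -m handwheel '[[0,0,0,0,0,0],[0,0,0,0,0,0]]' 0 60
python3 go.py 536.2 -27.9 98 -6.75
```

```text
time_s: 22.2
ee_pos: [534.2, -28.0, 93.4]
ee_rot: [-2.35, -2.081, 0.003]
force: [0.4, -1.1, 0.1]
width: 49.5
finger_force: 0.0
t 22.32 pos [534.1 -27.8  93.7] yaw_y -6.93 F [ 0.2 -0.7  1.1] w 49.7
 shift now-axes [ 0.005  0.068 -0.143]  goal-axes [ 0.005  0.069 -0.142]  turn [-0.021 -0.001 -0.018]
time_s: 22.7
ee_pos: [536.2, -28.0, 96.6]
ee_rot: [2.35, 2.082, 0.002]
force: [0.3, -0.3, 1.2]
width: 29.5
finger_force: 24.0
time_s: 22.95
ee_pos: [536.2, -28.0, 96.7]
ee_rot: [2.35, 2.082, 0.001]
force: [-0.7, -0.3, 5.0]
width: 29.2
finger_force: 60.4
t 22.95 pos [536.2 -28.   96.7] yaw_y -6.92 F [-0.7 -0.3  5. ] w 29.2
 shift now-axes [ 0.004  0.001 -0.044]  goal-axes [ 0.004  0.001 -0.044]  turn [ 0.009  0.002 -0.017]
```

```bash

python3 -m handwheel '[[0.4,0,0,0,0,0],[0.5,0,0,0,0,0],[0.5,0,0,0,0,0],[0.5,0,0,0,0,0],[0.3,0,0,0,0,0]]'
python3 -m handwheel '[[0.05,0,0,0,0,0]]' | grep -E "pos|force:"
python3 -m handwheel '[[0.05,0,0,0,0,0]]' | grep -E "pos|force:"
python3 -m handwheel '[[0.05,0,0,0,0,0]]' | grep -E "pos|force:"
python3 - <<'E'
from h import *
d=cam("scene"); cv2.imwrite("pics/s6.png",cv2.resize(d["frame"][155:245,225:345],None,fx=5,fy=5,interpolation=cv2.INTER_CUBIC)[:,:,::-1])
E
```

```text
time_s: 23.58
ee_pos: [543.7, 36.1, 96.7]
ee_rot: [2.349, 2.081, -0.004]
force: [-3.4, -8.8, 8.1]
width: 29.3
finger_force: 60.7
ee_pos: [543.9, 37.7, 96.7]
force: [-3.7, -7.0, 6.8]
finger_force: 60.7
ee_pos: [544.0, 38.8, 96.7]
force: [-4.4, -7.9, 7.9]
finger_force: 60.7
ee_pos: [544.2, 40.2, 96.7]
force: [-3.8, -7.9, 7.3]
finger_force: 60.7
```

View pics/s6.png

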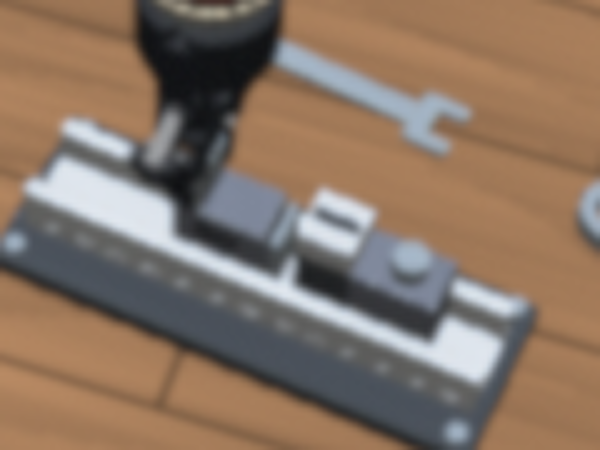

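A gap of about 15 mm remains between the nose (crop 285,225) and the cell. Continuing in small steps, reading the force each time.

```bash
H() { :; }
python3 -m handwheel '[[0.06,-0.005,0,0,0,0],[0.06,0,0,0,0,0],[0.06,0,0,0,0,0]]' | grep -E "pos|force:"
python3 -m handwheel '[[0.06,0,0,0,0,0]]' | grep -E "pos|^force:"
python3 -m handwheel '[[0.04,0,0,0,0,0]]' | grep -E "pos|^force:"
python3 -m handwheel '[[0.03,0,0,0,0,0]]' | grep -E "pos|^force:"
python3 -m handwheel '[[0.03,0,0,0,0,0]]' | grep -E "pos|^force:"
```

```text
ee_pos: [544.8, 45.5, 96.7]
force: [-3.3, -7.3, 6.7]
finger_force: 60.7
ee_pos: [545.0, 47.3, 96.7]
force: [-2.5, -7.4, 7.1]
ee_pos: [545.2, 48.5, 96.7]
force: [-3.7, -7.9, 6.9]
ee_pos: [545.3, 49.4, 96.7]
force: [-3.3, -7.6, 6.5]
ee_pos: [545.4, 50.3, 96.7]
force: [-2.3, -7.3, 6.2]
```

```bash
python3 -m handwheel '[[0.03,0,0,0,0,0]]' | grep -E "pos|^force:"
python3 -m handwheel '[[0.03,0,0,0,0,0]]' | grep -E "pos|^force:"
python3 -m handwheel '[[0.02,0,0,0,0,0]]' | grep -E "pos|^force:"
python3 -m handwheel '[[0.02,0,0,0,0,0]]' | grep -E "pos|^force:"
```

```text
ee_pos: [545.5, 51.2, 96.7]
force: [-2.5, -6.9, 6.9]
ee_pos: [545.6, 51.8, 96.7]
force: [-4.3, -9.5, 6.9]
ee_pos: [545.6, 52.2, 96.7]
force: [-4.6, -9.4, 7.5]
ee_pos: [545.7, 52.5, 96.7]
force: [-4.9, -11.5, 6.8]
```

```bash
for i in 1 2 3; do python3 -m handwheel '[[0,0,0,0,0,0]]' | grep -E "pos|^force:"; done
python3 -m handwheel '[[0.01,0,0,0,0,0]]' | grep -E "pos|^force:"
python3 -m handwheel '[[0,0,0,0,0,0]]' | grep -E "pos|^force:"
```

```text
ee_pos: [545.6, 52.5, 96.7]
force: [-5.1, -10.0, 6.9]
ee_pos: [545.7, 52.5, 96.7]
force: [-4.6, -10.8, 7.7]
ee_pos: [545.7, 52.5, 96.7]
force: [-3.6, -10.5, 7.4]
ee_pos: [545.7, 52.6, 96.7]
force: [-3.5, -11.4, 7.6]
ee_pos: [545.7, 52.6, 96.7]
force: [-3.4, -10.3, 7.7]
```

```bash
python3 -m handwheel '[[0.015,0,0,0,0,0]]' | grep -E "pos|^force:"
for i in 1 2 3; do python3 -m handwheel '[[0,0,0,0,0,0]]' | grep -E "pos|^force:"; done
```

```text
ee_pos: [545.7, 52.8, 96.7]
force: [-4.4, -12.6, 7.3]
ee_pos: [545.7, 52.9, 96.7]
force: [-4.1, -11.3, 7.0]
ee_pos: [545.7, 52.9, 96.7]
force: [-4.7, -11.6, 7.4]
ee_pos: [545.7, 52.9, 96.7]
force: [-5.3, -11.2, 7.4]
```

Nose force is about 4.2 N above the sliding baseline, so it is about half in. Letting go and rising.

```bash
python3 -m handwheel '[[0,0,0,0,0,0],[0,0,0,0,0,0],[0,0,0,0,0,0]]' 0.55 20 | grep -E "width|^force:"
python3 -m handwheel '[[0,0,-0.5,0,0,0],[0,0,-0.9,0,0,0],[0,0,-1,0,0,0],[0,0,-1,0,0,0],[0,0,-1,0,0,0]]' | grep -E "time|pos|^force:"
python3 -m handwheel '[[-1,0,0,0,0,0],[-1,0,0,0,0,0],[-1,0,0,0,0,0],[-1,0,0,0,0,0],[-1,0,0,0,0,0]]' >/dev/null
python3 -m handwheel '[[-1,0,0,0,0,0],[-1,0,0,0,0,0],[0,0,0,0,0,0],[0,0,0,0,0,0]]' | grep -E "time|pos|^force:"
python3 - <<'E'
from h import *
a=cam("top")["frame"][180:240,170:290]; d=cam("scene")["frame"][160:240,225:345]
cv2.imwrite("pics/b7.png",cv2.resize(np.vstack([a,d]),None,fx=4.2,fy=4.2,interpolation=cv2.INTER_CUBIC)[:,:,::-1])
E
```

```text
force: [1.1, -0.0, 0.5]
width: 47.4
time_s: 27.5
ee_pos: [545.7, 56.2, 229.9]
force: [-0.5, -0.3, 0.3]
time_s: 28.62
ee_pos: [520.4, -152.0, 228.2]
force: [-0.3, 0.7, 0.1]
```

View pics/b7.png

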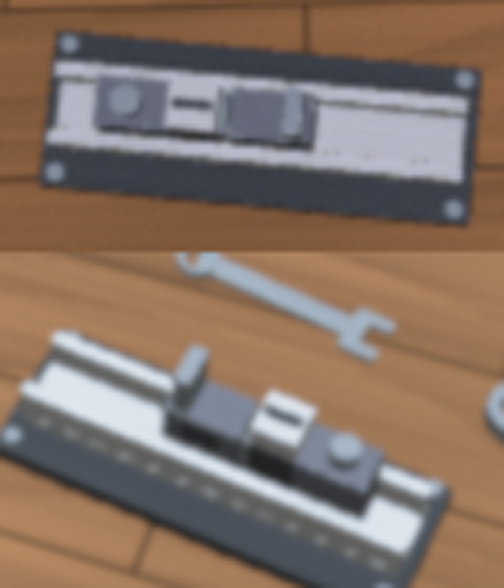

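The cell (top crop 190,105) stands upright between the nose and the receiver, rib along the trough and no visible gaps. Nothing else in view has moved, and the arm is clear.

```bash
python3 -c "
from station import r
print(r.hand_in())"
```

```text
the job is handed in; nothing more can be done
None
```

The cell is standing upright on the trough bed, nipped against the receiver with the nose pressed about half in (about 4.2 N, judged from wrist force), and I handed the job in with the robot clear, at about 29 s of the 72 s allowed; no verdict came back.

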